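# Tidy up round the drip tray: glasses to the glass tray, table spices to the spice tray

## Robot

A 6-joint arm with a two-finger parallel gripper is mounted at the origin on a cart in front of the work surface, level with it; the furniture and walls round the work are solid. World frame = base frame: x ahead of the robot, y to its left, z up, the work surface at z = 0. Lengths are in m, angles in rad, forces in N, time in s.
With the tool pointing down it reaches from about 0.35 to 0.85 m from the base axis. Payload 8.1 kg.
Tool frame: the origin (TCP) lies between the finger pads; the fingertips stand 11 mm ahead of it and the grasp point (between the pads) lies 8 mm behind it (robot.tips_ahead is the distance from the TCP to the fingertips, in m); z points along the fingers, y is the line along which they close (so a half turn about z gives the same grasp; the last joint's range is limited). The gripper opens to 93 mm and grips with 3 to 60 N. Pads are 15 mm wide; open, the fingers measure 128 mm over their backs; the gripper's body (75 mm by 188 mm) begins 65 mm behind the grasp point.
Start: joints at [-1.318, 0.13, 1.488, -0, 1.523, -0.085], TCP at [0.199, -0.566, 0.21] pointing down, gripper open.
Joint ranges: [-2.96, 2.96], [-0.89, 2.26], [0.02, 2.5], [-1.34, 4.48], [0, 2.73], [-2.66, 2.66]. Speed limits (rad/s): [2.39, 2.39, 2.79, 3.14, 3.14, 3.14].

## Interface

Orientations are given as a rotation vector (axis times angle).
In Python, from plant import robot gives the robot as it stands. The module is installed in compiled form; this text tells all that it offers.
- The arm moves only by the tool move_arm, never from a script. Its argument "deltas" is one flat list of numbers, 7 for each row, row after row: the shift along the tool's x, y, z in m, then the turn, a rotation vector about the tool's x, y, z in rad, then the opening, from 0 (shut) to 1 (fully open). A call has 1 to 12 rows; each row is the pose to reach, as a shift and turn from the pose commanded when the call began, along the tool's axes at that moment; what a row does not reach only later rows make up. A row lasts 1/8 s, in which the tool goes at most 62.5 mm and 10.7 degrees, less where a joint would pass 70% of its speed; a pose out of reach is approached as far as the arm can. A call with a gripper value outside its range is refused whole. The fingers move at their own pace and stop on an object; "squeeze" is the grip in N (left out, the last holds). Time passes only in rows, so rows that repeat a pose let the fingers close. It gives the time, the measured TCP pose, the force, the opening and the grip force at its end, in the units of the state.
- robot.read_state(): the state, without advancing time (a new reading comes with each control period).
- robot.read_camera(name): name is "side" or "top"; returns (picture, depth): 480x640x3 uint8, red, green, blue; 480x640 float32, m along the optical axis (not along the pixel's ray), 0 where there is no reading.
- robot.camera_model(name): a dict with "K" (3x3 intrinsics, pixels), "R" (3x3) and "t" (3): a world point X has camera coordinates R X + t. Camera axes: x right, y down, z forward; pixel columns grow to the right and rows downward; lengths in m; the calibration is good to about 2 mm. A picture is of the moment at which its call begins. camera_model takes no time and is no camera call.
- robot.close_job(): hands the job in; it is judged then, once.
Trained networks look in the newest picture that a camera, given by its name, has taken for a name from the list of things; names that differ only in an ending like _2 or _b are one class to them, and where a whole thing is asked for, a point or a joint stands for the part that bears it (a point fixed in the world has none). Each returns a list of dicts, best first, with "confidence" (0 to 1); they miss things now and then, are a little off and sometimes report something else, mostly with a low value. They report only what shows in the picture. A call takes as long as a camera call. They do not tell look-alikes from the thing itself.
- robot.recognise(camera, label): "uv" ([column, row] in pixels, amid what is visible of it).
The state is a dict: "t": time; "q": joint angles; "dq": joint speeds; "joint_torque": joint torques, N m; "tool_pos": TCP position; "orientation": TCP orientation; "force": force on the tool from outside, world axes, zero at the start; "wrist_torque": the same for the moment, N m; "opening": finger opening in m; "gripper_force": force on a finger pad.
Only numpy, scipy, OpenCV 4.12 (cv2) and the standard library are available. Lean on these libraries where they do the work, as an engineer would, in place of code of your own. Each camera call takes 0.05 s, during which the arm holds its last target. There are 200 camera calls.

## Task

Tidy up round the drip tray beside the sink: stand the two tumblers, still mouth down, one in each bay of the wooden two-bay tray, and stand the two salt shakers and the spice jar upright, one in each bay of the wooden three-bay tray (any bay of the right tray will do). Set each thing down on the bay floor rather than dropping it, tip nothing over, and leave the two mugs and the loose coaster where they are.

Things in the scene. Friction and masses are not known exactly. Their poses are not given: they have to be found in the camera images.
- tumbler_a: ribbed pale green glass tumbler standing mouth down in the drip tray: 69 mm in diameter at the table, tapering to about 62 mm at 80 mm height, 104 mm tall; origin at the centre of the lower end (the mouth), z up. The two tumblers are alike. The black drip tray they stand in is fixed: flat floor 4 mm above the worktop, rim 22 mm high; white dishes, 139 mm tall, stand on edge, fixed, in its far right corner
- tumbler_b: ribbed pale green glass tumbler standing mouth down in the drip tray: 69 mm in diameter at the table, tapering to about 62 mm at 80 mm height, 104 mm tall; origin at the centre of the lower end (the mouth), z up. The two tumblers are alike
- shaker_a: clear salt shaker with a grey domed cap, a round body 44 mm in diameter up to 74 mm height (cap 34 mm wide), 90 mm tall; origin at the centre of its underside, z up. Stands upright in the drip tray. The two shakers are alike
- shaker_b: clear salt shaker with a grey domed cap, a round body 44 mm in diameter up to 74 mm height (cap 34 mm wide), 90 mm tall; origin at the centre of its underside, z up. Stands upright on the worktop in front of the sink and the drip tray. The two shakers are alike
- spice_jar: round clear spice jar with a white lid and a small paper label, 47 mm in diameter, 98 mm tall; origin at the centre of its underside, z up. Stands upright in the drip tray
- glass_tray: low wooden tray with TWO square bays, fixed to the worktop, 102 mm (x) by 197 mm (y) plus a steel pull of 13 mm at each end; walls 6 mm thick, 30 mm high. Bays 90 mm square inside, their centres at x = 0, y = -47.5 and +47.5 mm in its frame, bay floor at z = 5 mm. Origin at the centre of its underside, y along the row, z up
- spice_tray: low wooden tray with THREE square bays, fixed to the worktop, 76 mm (x) by 214 mm (y) plus a steel pull of 13 mm at each end; walls 6 mm thick, 30 mm high. Bays 64 mm square inside, their centres at x = 0, y = -69, 0 and +69 mm in its frame, bay floor at z = 5 mm. Origin at the centre of its underside, y along the row, z up
- small_mug: bystander: cream mug standing mouth down left of the trays, 71 mm wide, 106 mm with its handle, 85 mm tall; origin at the middle of its underside, handle toward its -y
- big_mug: bystander: green mug standing mouth down behind the trays, 89 mm wide, 124 mm with its handle, 91 mm tall; origin at the middle of its underside, handle toward its -y
- loose_coaster: bystander: dark green square coaster, 98 x 98 x 6 mm, flat on the worktop in front of the drip tray; origin at the centre of its underside
Mind the look-alikes: they are no part of the job. What is shaped like the shaker_b but purple is not meant.

How it is judged:
At the end, for the whole second after the job is handed in: Each tumbler rests mouth down in a bay of the two-bay tray, both shakers and the jar upright in bays of the three-bay tray: on the bay floor (within 5 mm), upright within 0.12 rad, within 15 mm of the bay row; all at rest; mugs and coaster within 30 mm of their starts (x of tumbler_a in the frame of glass_tray between -0.015 and 0.015 m and y of tumbler_a in the frame of glass_tray between -0.063 and 0.063 m and z of tumbler_a in the frame of glass_tray between 0.001 and 0.01 m and angle between each of tumbler_a, tumbler_b, shaker_a, shaker_b, spice_jar's own z axis and vertical below 0.12 rad and linear speed of each of tumbler_a, tumbler_b, shaker_a, shaker_b, spice_jar below 0.02 m/s and x of tumbler_b in the frame of glass_tray between -0.015 and 0.015 m and y of tumbler_b in the frame of glass_tray between -0.063 and 0.063 m and z of tumbler_b in the frame of glass_tray between 0.001 and 0.01 m and x of shaker_a in the frame of spice_tray between -0.015 and 0.015 m and y of shaker_a in the frame of spice_tray between -0.084 and 0.084 m and z of shaker_a in the frame of spice_tray between 0.001 and 0.01 m and x of shaker_b in the frame of spice_tray between -0.015 and 0.015 m and y of shaker_b in the frame of spice_tray between -0.084 and 0.084 m and z of shaker_b in the frame of spice_tray between 0.001 and 0.01 m and x of spice_jar in the frame of spice_tray between -0.015 and 0.015 m and y of spice_jar in the frame of spice_tray between -0.084 and 0.084 m and z of spice_jar in the frame of spice_tray between 0.001 and 0.01 m and distance of each of small_mug, big_mug, loose_coaster from where it was at the start of the episode below 0.03 m); the robot touches nothing.
It fails at once if a tumbler, shaker or the jar is tipped over (angle between any of tumbler_a, tumbler_b, shaker_a, shaker_b, spice_jar's own z axis and vertical above 0.6 rad).
It fails at once if a tumbler, shaker or the jar is dropped or thrown (free of the gripper with its underside over 45 mm above the worktop) ((height (world z) of tumbler_a above 0.045 m and contact force between the fingers and tumbler_a below 0.02 N) or (height (world z) of tumbler_b above 0.045 m and contact force between the fingers and tumbler_b below 0.02 N) or (height (world z) of shaker_a above 0.045 m and contact force between the fingers and shaker_a below 0.02 N) or (height (world z) of shaker_b above 0.045 m and contact force between the fingers and shaker_b below 0.02 N) or (height (world z) of spice_jar above 0.045 m and contact force between the fingers and spice_jar below 0.02 N)).
It also fails if it takes over 136 s, if anything falls off the work surface, if the arm or the gripper's body presses on something with over 40 N, if the wrist force passes 120 N, or if a joint passes its speed limit or range.

## Working session

There is one attempt and no reset: what is moved stays moved. The work goes in short steps, Python scripts to look and compute and a tool call to move; the robot and the scene stay as the last step left them, time stands still between calls to the robot, and variables do not carry over. Pictures are saved under pics/ and viewed, at most 14 in all, crops included, and the job is handed in when it is done.

Besides the shell and the picture viewer there is one more tool, called after "Call:" as name(argument=value, ...), one argument or row to a line, values as JSON. move_arm: Moves the arm, as the interface text tells. Its arguments: {"type":"object","properties":{"deltas":{"type":"array","items":{"type":"number"}},"squeeze":{"type":"number"}},"required":["deltas"]}

```bash
mkdir -p pics
cat > h.py <<'E'
import numpy as np, cv2
from plant import robot
def snap(n,name):
    im,d=robot.read_camera(n); cv2.imwrite(f'pics/{name}.png',im[:,:,::-1]); np.savez(f'pics/{name}.npz',im=im,d=d); return im,d
def world(n,u,v,d):
    m=robot.camera_model(n);K=np.array(m['K']);R=np.array(m['R']);t=np.array(m['t'])
    u,v,d=map(np.asarray,(u,v,d))
    c=np.stack([(u-K[0,2])/K[0,0]*d,(v-K[1,2])/K[1,1]*d,d],-1)
    return (c-t)@R
E
python3 - <<'E'
from h import *
np.set_printoptions(precision=3,suppress=True)
L=['tumbler_a','shaker_a','spice_jar','glass_tray','spice_tray','small_mug','big_mug','loose_coaster']
for n in ['top','side']:
    im,d=snap(n,n+'0')
    m=robot.camera_model(n); print(n,-np.array(m['R']).T@np.array(m['t']),np.array(m['R'])[2],m['K'][0][0])
    for l in L:
        for r in robot.recognise(n,l):
            u,v=map(int,r['uv']); dd=np.median(d[v-2:v+3,u-2:u+3]); print(l,round(r['confidence'],2),u,v,world(n,u,v,dd))
s=robot.read_state();print({k:s[k] for k in('t','tool_pos','orientation','opening')})
E
```

```text
top [0.436 0.108 1.136] [ 0.146  0.014 -0.989] 484.077806730927
tumbler_a 0.7 364 277 [0.505 0.05  0.109]
tumbler_a 0.61 400 279 [ 0.502 -0.026  0.109]
shaker_a 0.69 501 326 [ 0.407 -0.244  0.084]
shaker_a 0.68 358 220 [0.631 0.062 0.093]
shaker_a 0.64 461 324 [ 0.41  -0.16   0.081]
spice_jar 0.95 407 218 [ 0.635 -0.043  0.103]
glass_tray 0.86 262 242 [0.592 0.285 0.006]
glass_tray 0.16 173 287 [0.48  0.462 0.085]
spice_tray 0.77 251 319 [0.412 0.304 0.006]
small_mug 0.93 172 288 [0.478 0.464 0.086]
small_mug 0.51 408 217 [ 0.637 -0.045  0.103]
small_mug 0.44 501 328 [ 0.403 -0.244  0.084]
big_mug 0.69 364 277 [0.505 0.05  0.109]
side [-0.02   1.271  0.691] [ 0.424 -0.791 -0.441] 541.8192528175568
tumbler_a 0.87 352 249 [0.503 0.08  0.067]
tumbler_a 0.77 375 231 [ 0.484 -0.027  0.083]
shaker_a 0.85 309 240 [0.635 0.079 0.062]
shaker_a 0.68 420 232 [ 0.394 -0.158  0.05 ]
shaker_a 0.52 432 223 [ 0.387 -0.253  0.046]
spice_jar 0.56 325 226 [ 0.64  -0.026  0.064]
glass_tray 0.68 284 289 [0.589 0.287 0.023]
spice_tray 0.8 342 312 [0.43  0.287 0.007]
spice_tray 0.56 247 254 [0.73  0.239 0.063]
small_mug 0.9 279 335 [0.467 0.504 0.06 ]
big_mug 0.59 248 252 [0.727 0.239 0.07 ]
loose_coaster 0.78 404 260 [ 0.397 -0.043  0.007]
{'t': 0.9, 'tool_pos': array([ 0.199, -0.566,  0.21 ]), 'orientation': array([3.097, 0.528, 0.   ]), 'opening': 0.093096188001398}
```

Run:
```python
import cv2
im=cv2.imread('pics/top0.png'); cv2.imwrite('pics/top0c.png',cv2.resize(im[170:400,130:530],(800,460),interpolation=cv2.INTER_CUBIC))
im=cv2.imread('pics/side0.png'); cv2.imwrite('pics/side0c.png',cv2.resize(im[140:380,200:500],(750,600),interpolation=cv2.INTER_CUBIC))
```

```text
(no output)
```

View pics/top0c.png

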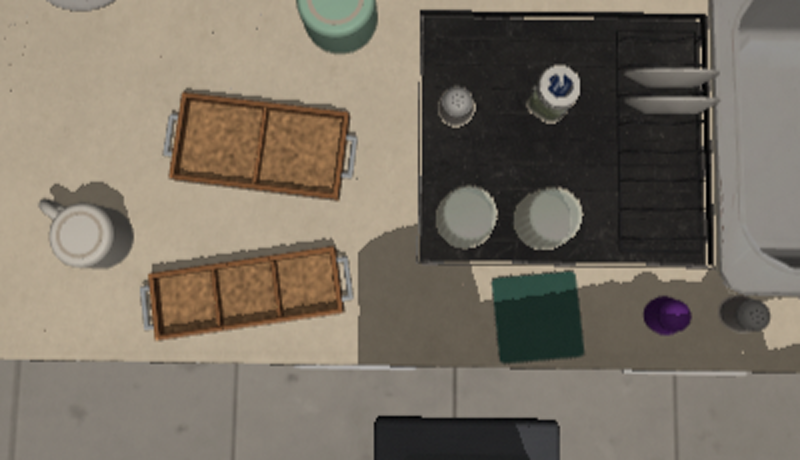

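View pics/side0c.png

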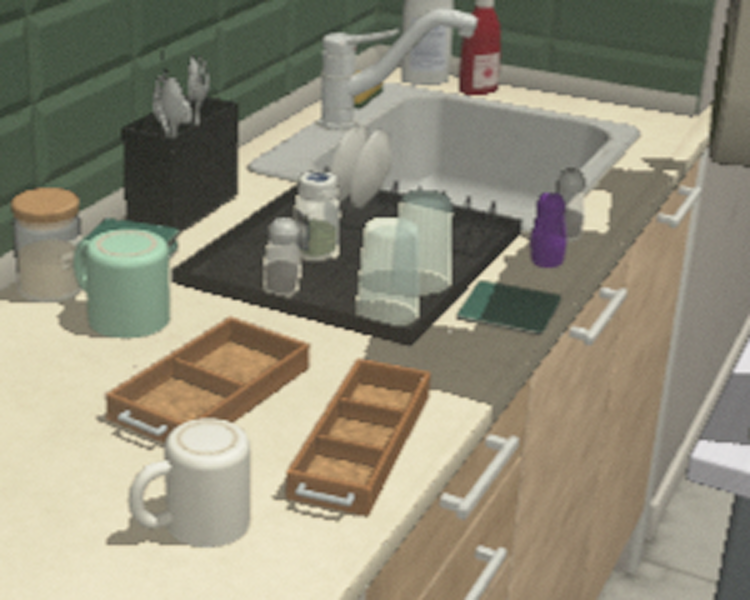

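The top crop shows the tumblers at (467,216) and (548,218), shaker_a at (457,105) and the jar at (558,88). The purple look-alike is at (667,315), and the grey shaker_b is at (745,313), behind the sink corner. The two-bay tray is centred near (260,145) and the three-bay tray near (246,292). Next I'll get precise centres from the depth.

Run:
```python
from h import *
np.set_printoptions(precision=4,suppress=True)
im,d=[np.load('pics/top0.npz')[k] for k in('im','d')]
v,u=np.mgrid[:480,:640]; P=world('top',u,v,d); ok=d>0
def at(c,r,lo,hi): 
    m=ok&(np.hypot(P[...,0]-c[0],P[...,1]-c[1])<r)&(P[...,2]>lo)&(P[...,2]<hi); return P[m]
for n,c,r,lo in [('tumL',(.505,.05),.037,.095),('tumR',(.502,-.026),.037,.095),('shA',(.631,.062),.035,.06),('jar',(.635,-.043),.035,.09),('shB',(.407,-.244),.035,.06),('purple',(.41,-.16),.035,.06),('bigmug',(.70,.19),.08,.07),('dishes',(.64,-.17),.1,.05),('coast',(.40,-.04),.08,.004)]:
    p=at(c,r,lo,.2)
    if len(p): print(n,len(p),'cen',cv2.minEnclosingCircle(p[:,:2].astype(np.float32)),'mid',(p.min(0)+p.max(0))/2,'min',p.min(0),'max',p.max(0))
for n,c in [('glass',(.592,.285)),('spice',(.415,.304))]:
    p=at(c,.135,.022,.04)
    # keep biggest cluster: largest component
    m=ok&(np.hypot(P[...,0]-c[0],P[...,1]-c[1])<.135)&(P[...,2]>.022)&(P[...,2]<.04)
    nl,l,st,_=cv2.connectedComponentsWithStats(m.astype(np.uint8)); k=1+np.argmax(st[1:,4]); q=P[l==k]
    (cx,cy),(w,h),a=cv2.minAreaRect(q[:,:2].astype(np.float32)); print(n,len(q),cx,cy,w,h,a,np.median(q[:,2]))
    # colour-based outline at z=.03
bins=[(a,np.median(at((.5,a),.01,-.02,.3)[:,2])) for a in(.15,)]
print(bins)
```

```text
tumL 590 cen ((0.506976306438446, 0.04854404553771019), 0.029694393277168274) mid [0.5071 0.0484 0.1055] min [0.4781 0.0197 0.0955] max [0.536  0.077  0.1154]
tumR 522 cen ((0.5061246156692505, -0.04228731244802475), 0.029819529503583908) mid [ 0.5064 -0.0377  0.1044] min [ 0.4774 -0.0625  0.0953] max [ 0.5354 -0.0128  0.1135]
shA 207 cen ((0.6314214468002319, 0.06088709086179733), 0.01816135086119175) mid [0.6322 0.0609 0.0791] min [0.6151 0.0429 0.0607] max [0.6492 0.0789 0.0975]
jar 360 cen ((0.6462864279747009, -0.04853588342666626), 0.023170234635472298) mid [ 0.6462 -0.0485  0.0988] min [ 0.6234 -0.0703  0.0902] max [ 0.6689 -0.0268  0.1074]
shB 238 cen ((0.4036719501018524, -0.25691595673561096), 0.017532579600811005) mid [ 0.4037 -0.2565  0.0773] min [ 0.3877 -0.2728  0.0609] max [ 0.4196 -0.2402  0.0938]
purple 232 cen ((0.4018614888191223, -0.17327173054218292), 0.017768563702702522) mid [ 0.402  -0.1733  0.0769] min [ 0.3856 -0.1908  0.06  ] max [ 0.4184 -0.1558  0.0938]
bigmug 1153 cen ((0.7454226613044739, 0.19825439155101776), 0.04458748176693916) mid [0.7405 0.1983 0.0839] min [0.7018 0.1542 0.0702] max [0.7791 0.2423 0.0976]
dishes 677 cen ((0.6546159982681274, -0.1494181752204895), 0.0801011398434639) mid [ 0.6443 -0.1494  0.0889] min [ 0.6191 -0.2286  0.0506] max [ 0.6694 -0.0703  0.1272]
coast 1829 cen ((0.40209853649139404, -0.04064589738845825), 0.07927009463310242) mid [ 0.41   -0.0401  0.0571] min [ 0.3404 -0.1166  0.004 ] max [0.4795 0.0364 0.1102]
glass 843 0.5880416631698608 0.28754252195358276 0.22124725580215454 0.102823406457901 83.65492248535156 0.029478804647857258
spice 869 0.4186457395553589 0.29676738381385803 0.07611939311027527 0.23875972628593445 9.182062149047852 0.02932249438173039
[(0.15, np.float64(0.00024076492409786076))]
```

Call:
move_arm(
  deltas=[0.148,-0.112,0,0,0,-0.617,1,0.296,-0.2234,0,0,0,-1.233,1,0.296,-0.2234,0,0,0,-1.233,1,0.296,-0.2234,0,0,0,-1.233,1,0.296,-0.2234,0,0,0,-1.233,1,0.296,-0.2234,0,0,0,-1.233,1,0.296,-0.2234,0,0,0,-1.233,1,0.296,-0.2234,0,0,0,-1.233,1,0.296,-0.2234,0,0,0,-1.233,1,0.296,-0.2234,0,0,0,-1.233,1],
  squeeze=15,
)

```text
t: 2.15
tool_pos: [0.4037, -0.2579, 0.2095]
orientation: [-2.225, -2.218, 0.0]
force: [-0.1, -0.3, 0.1]
opening: 0.093
gripper_force: 0.0
```

Call:
move_arm(
  deltas=[0.001,0,0.05,0,0,0,1,0.001,0,0.1,0,0,0,1,0.001,0,0.14,0,0,0,1,0.001,0,0.165,0,0,0,1,0.001,0,0.165,0,0,0,1,0.001,0,0.165,0,0,0,0,0.001,0,0.165,0,0,0,0,0.001,0,0.165,0,0,0,0,0.001,0,0.165,0,0,0,0,0.001,0,0.165,0,0,0,0,0.001,0,0.165,0,0,0,0,0.001,0,0.165,0,0,0,0],
  squeeze=15,
)

```text
t: 3.65
tool_pos: [0.4041, -0.2562, 0.0445]
orientation: [2.221, 2.221, 0.0]
force: [0.7, 0.0, 1.0]
opening: 0.0344
gripper_force: 14.5
```

Call:
move_arm(
  deltas=[0,0,-0.005,0,0,0,0,0,0,-0.01,0,0,0,0,0,0,-0.015,0,0,0,0,0,0,-0.02,0,0,0,0,0,0,-0.02,0,0,0,0],
)

```text
t: 4.28
tool_pos: [0.4045, -0.2565, 0.0652]
orientation: [2.221, 2.221, 0.0]
force: [0.2, -0.3, -0.1]
opening: 0.0345
gripper_force: 14.4
```

Run:
```python
from h import *
im,d=snap('side','s1'); a=cv2.resize(im[170:270,380:480,::-1],(600,600),interpolation=cv2.INTER_CUBIC); cv2.imwrite('pics/s1c.png',a); print(robot.read_state()['opening'])
```

```text
0.034635304767955316
```

View pics/s1c.png

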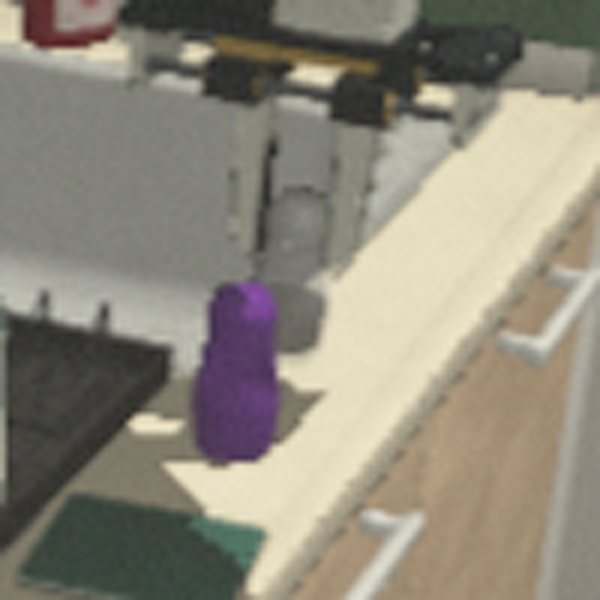

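The picture shows a waisted shaker with the gripper holding its waist at (300,240) and lifting it clear. The purple look-alike at (240,380) has not been touched. Now carrying it to the far-left bay.

Call:
move_arm(
  deltas=[0,0,-0.03,0,0,0,0,0,0,-0.08,0,0,0,0,0,0,-0.13,0,0,0,0,0.02,0,-0.15,0,0,0,0,0.06,0,-0.15,0,0,0,0,0.11,0,-0.15,0,0,0,0,0.16,0,-0.15,0,0,0,0,0.21,0,-0.15,0,0,0,0,0.26,0,-0.15,0,0,0,0,0.31,0,-0.15,0,0,0,0,0.36,0,-0.15,0,0,0,0,0.41,0,-0.15,0,0,0,0],
)

```text
t: 5.82
tool_pos: [0.4038, 0.1554, 0.2144]
orientation: [2.221, 2.221, 0.0]
force: [1.4, -0.6, -0.8]
opening: 0.0348
gripper_force: 14.4
```

Call:
move_arm(
  deltas=[0.05,0,0,0,0,0,0,0.1,0,0,0,0,0,0,0.15,0.001,0,0,0,0,0,0.19,0.002,0,0,0,0,0,0.211,0.003,0,0,0,0,0,0.211,0.003,0.04,0,0,0,0,0.211,0.003,0.08,0,0,0,0,0.211,0.003,0.12,0,0,0,0,0.211,0.003,0.12,0,0,0,0],
)

```text
t: 6.95
tool_pos: [0.4043, 0.3627, 0.0905]
orientation: [-2.22, -2.221, 0.013]
force: [0.2, -0.1, -0.7]
opening: 0.0342
gripper_force: 14.4
```

Call:
move_arm(
  deltas=[0,0.002,0,0,0,0,0,0,0.002,0.015,0,0,0,0,0,0.002,0.025,0,0,0,0,0,0.002,0.033,0,0,0,0,0,0.002,0.038,0,0,0,0,0,0.002,0.038,0,0,0,0,0,0.002,0.038,0,0,0,0],
)

```text
t: 7.82
tool_pos: [0.4093, 0.3649, 0.0569]
orientation: [2.221, 2.221, 0.001]
force: [0.1, 0.9, 0.5]
opening: 0.0346
gripper_force: 14.4
```

Call:
move_arm(
  deltas=[0,0,0.002,0,0,0,0,0,0,0.004,0,0,0,0,0,0,0.005,0,0,0,0,0,0,0.006,0,0,0,0,0,0,0.006,0,0,0,0],
)

```text
t: 8.45
tool_pos: [0.409, 0.3647, 0.0504]
orientation: [-2.221, -2.221, 0.0]
force: [0.3, -0.4, -0.4]
opening: 0.0341
gripper_force: 14.4
```

Call:
move_arm(
  deltas=[0,0,0.001,0,0,0,0,0,0,0.001,0,0,0,0,0,0,0.001,0,0,0,0.7,0,0,0.001,0,0,0,1,0,0,0.001,0,0,0,1,0,0,0.001,0,0,0,1,0,0,-0.02,0,0,0,1,0,0,-0.06,0,0,0,1,0,0,-0.11,0,0,0,1,0,0,-0.16,0,0,0,1,0,0,-0.16,0,0,0,1],
)

```text
t: 9.82
tool_pos: [0.4115, 0.3666, 0.2163]
orientation: [2.22, 2.22, 0.015]
force: [-0.1, -0.3, 1.0]
opening: 0.0931
gripper_force: 0.0
```

Call:
move_arm(
  deltas=[-0.05,0.037,0,0,0,0,1,-0.1,0.073,0,0,0,0,1,-0.15,0.11,0,0,0,0,1,-0.2,0.146,0,0,0,0,1,-0.25,0.183,0,0,0,0,1,-0.29,0.212,0,0,0,0,1,-0.304,0.222,0,0,0,0,1,-0.304,0.222,0,0,0,0,1,-0.304,0.222,0.03,0,0,0,1,-0.304,0.222,0.07,0,0,0,1,-0.304,0.222,0.1,0,0,0,1,-0.304,0.222,0.1,0,0,0,1],
)

```text
t: 11.32
tool_pos: [0.6277, 0.0627, 0.1072]
orientation: [-2.216, -2.22, 0.007]
force: [0.8, 0.3, -0.9]
opening: 0.0929
gripper_force: 0.0
```

Call:
move_arm(
  deltas=[0,0.001,0.02,0,0,0,1,0,0.001,0.045,0,0,0,1,0,0.001,0.06,0,0,0,1,0,0.001,0.06,0,0,0,1,0,0.001,0.06,0,0,0,0,0,0.001,0.06,0,0,0,0,0,0.001,0.06,0,0,0,0,0,0.001,0.06,0,0,0,0,0,0.001,0.06,0,0,0,0,0,0.001,0.06,0,0,0,0,0,0.001,0.06,0,0,0,0],
  squeeze=15,
)

```text
t: 12.7
tool_pos: [0.6323, 0.0608, 0.0506]
orientation: [2.221, 2.221, 0.0]
force: [1.5, -0.1, -0.3]
opening: 0.0341
gripper_force: 14.4
```

Call:
move_arm(
  deltas=[0,0,-0.02,0,0,0,0,0,0,-0.06,0,0,0,0,0,0,-0.11,0,0,0,0,0,0,-0.15,0,0,0,0,0.02,-0.018,-0.16,0,0,0,0,0.055,-0.05,-0.16,0,0,0,0,0.09,-0.082,-0.16,0,0,0,0,0.13,-0.118,-0.16,0,0,0,0,0.17,-0.154,-0.16,0,0,0,0,0.21,-0.19,-0.16,0,0,0,0,0.23,-0.208,-0.16,0,0,0,0,0.236,-0.213,-0.16,0,0,0,0],
)

```text
t: 14.2
tool_pos: [0.4182, 0.298, 0.212]
orientation: [2.219, 2.224, 0.002]
force: [0.1, 1.5, -1.3]
opening: 0.0341
gripper_force: 14.3
```

Call:
move_arm(
  deltas=[0,0,0,0,0,0,0,0,0,0.04,0,0,0,0,0,0,0.08,0,0,0,0,0,0,0.12,0,0,0,0,0,0,0.14,0,0,0,0,0,0,0.15,0,0,0,0,0,0,0.15,0,0,0,0,0,0,0.15,0,0,0,0],
)

```text
t: 15.2
tool_pos: [0.4202, 0.297, 0.0619]
orientation: [2.221, 2.221, 0.003]
force: [0.3, 0.6, -0.8]
opening: 0.0342
gripper_force: 14.3
```

Place at about 0.0515, release and rise.

Call:
move_arm(
  deltas=[0,0,0.004,0,0,0,0,0,0,0.007,0,0,0,0,0,0,0.009,0,0,0,0,0,0,0.01,0,0,0,0,0,0,0.01,0,0,0,0,0,0,0.01,0,0,0,0],
)

```text
t: 15.95
tool_pos: [0.4195, 0.2972, 0.0515]
orientation: [2.221, 2.221, 0.002]
force: [-1.6, -0.9, 5.2]
opening: 0.0335
gripper_force: 14.7
```

Call:
move_arm(
  deltas=[0,0,0,0,0,0,0.7,0,0,0,0,0,0,1,0,0,0,0,0,0,1,0,0,0,0,0,0,1,0,0,-0.02,0,0,0,1,0,0,-0.06,0,0,0,1,0,0,-0.11,0,0,0,1,0,0,-0.16,0,0,0,1,0,0,-0.16,0,0,0,1,0,0,-0.16,0,0,0,1],
)

```text
t: 17.2
tool_pos: [0.419, 0.2967, 0.2101]
orientation: [-2.221, -2.221, 0.0]
force: [0.5, -0.0, 0.1]
opening: 0.093
gripper_force: 0.0
```

Call:
move_arm(
  deltas=[-0.05,0.033,0,0,0,0,1,-0.1,0.066,0,0,0,0,1,-0.15,0.099,0,0,0,0,1,-0.2,0.132,0,0,0,0,1,-0.25,0.165,0,0,0,0,1,-0.3,0.198,0,0,0,0,1,-0.335,0.22,0,0,0,0,1,-0.345,0.227,0,0,0,0,1,-0.345,0.227,0,0,0,0,1,-0.345,0.227,0.03,0,0,0,1,-0.345,0.227,0.07,0,0,0,1,-0.345,0.227,0.08,0,0,0,1],
)

```text
t: 18.7
tool_pos: [0.6431, -0.0461, 0.1268]
orientation: [-2.216, -2.22, 0.006]
force: [-0.7, 0.2, -0.3]
opening: 0.0927
gripper_force: 0.0
```

Call:
move_arm(
  deltas=[0,0,0.02,0,0,0,1,0,0,0.04,0,0,0,1,0,0,0.05,0,0,0,1,0,0,0.05,0,0,0,1,0,0,0.05,0,0,0,0,0,0,0.05,0,0,0,0,0,0,0.05,0,0,0,0,0,0,0.05,0,0,0,0,0,0,0.05,0,0,0,0,0,0,0.05,0,0,0,0],
  squeeze=20,
)

```text
t: 19.95
tool_pos: [0.6462, -0.0482, 0.0806]
orientation: [2.221, 2.221, 0.0]
force: [-0.4, -0.2, 1.2]
opening: 0.0454
gripper_force: 20.0
```

Call:
move_arm(
  deltas=[0,0,-0.02,0,0,0,0,0,0,-0.06,0,0,0,0,0,0,-0.11,0,0,0,0,0,0,-0.14,0,0,0,0,0.02,-0.016,-0.14,0,0,0,0,0.06,-0.047,-0.14,0,0,0,0,0.1,-0.078,-0.14,0,0,0,0,0.14,-0.109,-0.14,0,0,0,0,0.18,-0.141,-0.14,0,0,0,0,0.22,-0.172,-0.14,0,0,0,0,0.26,-0.203,-0.14,0,0,0,0,0.277,-0.217,-0.14,0,0,0,0],
)

```text
t: 21.45
tool_pos: [0.4276, 0.2307, 0.2222]
orientation: [2.219, 2.224, 0.003]
force: [-0.3, 0.2, -2.2]
opening: 0.0455
gripper_force: 20.0
```

Call:
move_arm(
  deltas=[0,0,0,0,0,0,0,0,0,0.04,0,0,0,0,0,0,0.08,0,0,0,0,0,0,0.11,0,0,0,0,0,0,0.125,0,0,0,0,0,0,0.132,0,0,0,0,0,0,0.136,0,0,0,0,0,0,0.138,0,0,0,0,0,0,0.138,0,0,0,0],
)

```text
t: 22.58
tool_pos: [0.4295, 0.229, 0.0832]
orientation: [2.221, 2.221, 0.001]
force: [0.5, 0.5, -0.7]
opening: 0.0457
gripper_force: 20.0
```

Call:
move_arm(
  deltas=[0,0,0.001,0,0,0,0,0,0,0.002,0,0,0,0,0,0,0.002,0,0,0,0,0,0,0.002,0,0,0,0.7,0,0,0.002,0,0,0,1,0,0,0.002,0,0,0,1,0,0,0.002,0,0,0,1,0,0,-0.02,0,0,0,1,0,0,-0.06,0,0,0,1,0,0,-0.11,0,0,0,1,0,0,-0.13,0,0,0,1,0,0,-0.13,0,0,0,1],
)

```text
t: 24.08
tool_pos: [0.4303, 0.2293, 0.2145]
orientation: [2.22, 2.22, 0.006]
force: [0.2, -0.0, 0.2]
opening: 0.093
gripper_force: 0.0
```

Run:
```python
from h import *
np.set_printoptions(precision=4,suppress=True)
im,d=snap('top','top1'); ims,_=snap('side','s2'); cv2.imwrite('pics/s2c.png',cv2.resize(ims[140:380,200:500,::-1],(750,600),interpolation=cv2.INTER_CUBIC))
v,u=np.mgrid[:480,:640]; P=world('top',u,v,d)
for n,c,lo in [('L',(.507,.0485),.095),('R',(.506,-.042),.095),('sb',(.409,.365),.08),('sa',(.419,.297),.08)]:
    p=P[(d>0)&(np.hypot(P[...,0]-c[0],P[...,1]-c[1])<.042)&(P[...,2]>lo)&(P[...,2]<.13)]
    if len(p): print(n,len(p),cv2.minEnclosingCircle(p[:,:2].astype(np.float32)),np.median(p[:,2]))
```

```text
L 587 ((0.5071373581886292, 0.048430413007736206), 0.029768411070108414) 0.10816672580248807
R 599 ((0.5063501000404358, -0.042368482798337936), 0.030000798404216766) 0.10812159344721668
```

View pics/s2c.png

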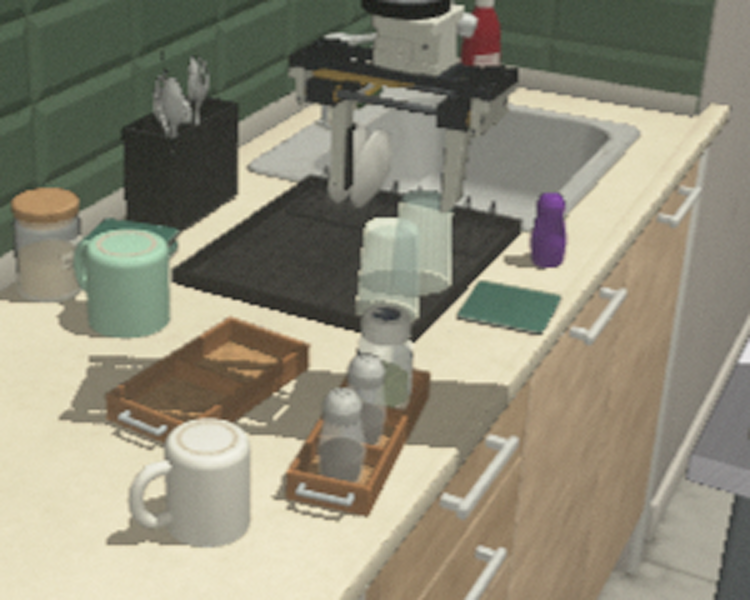

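All three stand upright in the three-bay tray, around (385,355), (367,400) and (342,435). The mugs, coaster and purple look-alike are unmoved. Tumblers next.

Call:
move_arm(
  deltas=[-0.045,0.019,0,0,0,0,1,-0.09,0.039,0,0,0,0,1,-0.135,0.058,0,0,0,0,1,-0.1805,0.0775,0,0,0,0,1,-0.1805,0.0775,0,0,0,0,1,-0.1805,0.0775,0,0,0,0,1,-0.1805,0.0775,0.03,0,0,0,1,-0.1805,0.0775,0.06,0,0,0,1,-0.1805,0.0775,0.08,0,0,0,1,-0.1805,0.0775,0.08,0,0,0,1],
)

```text
t: 25.42
tool_pos: [0.5043, 0.0498, 0.1302]
orientation: [-2.217, -2.221, 0.005]
force: [-1.1, -0.2, -1.2]
opening: 0.093
gripper_force: 0.0
```

Call:
move_arm(
  deltas=[0,0,0.02,0,0,0,1,0,0,0.045,0,0,0,1,0,0,0.065,0,0,0,1,0,0,0.069,0,0,0,1,0,0,0.069,0,0,0,1,0,0,0.069,0,0,0,0,0,0,0.069,0,0,0,0,0,0,0.069,0,0,0,0,0,0,0.069,0,0,0,0,0,0,0.069,0,0,0,0],
  squeeze=25,
)

```text
t: 26.68
tool_pos: [0.5073, 0.0482, 0.064]
orientation: [2.221, 2.221, 0.002]
force: [2.1, -0.5, 2.2]
opening: 0.0609
gripper_force: 25.0
```

Call:
move_arm(
  deltas=[0,0,-0.02,0,0,0,0,0,0,-0.05,0,0,0,0,0,0,-0.1,0,0,0,0,0,0,-0.14,0,0,0,0,0.02,0.006,-0.14,0,0,0,0,0.06,0.018,-0.14,0,0,0,0,0.1,0.03,-0.14,0,0,0,0,0.14,0.042,-0.14,0,0,0,0,0.18,0.054,-0.14,0,0,0,0,0.22,0.066,-0.14,0,0,0,0,0.26,0.078,-0.14,0,0,0,0,0.287,0.086,-0.14,0,0,0,0],
)

```text
t: 28.18
tool_pos: [0.592, 0.3368, 0.202]
orientation: [-2.22, -2.222, 0.004]
force: [0.5, -0.1, -2.1]
opening: 0.0612
gripper_force: 24.9
```

Call:
move_arm(
  deltas=[0,0,0,0,0,0,0,0,0,0.03,0,0,0,0,0,0,0.07,0,0,0,0,0,0,0.1,0,0,0,0,0,0,0.12,0,0,0,0,0,0,0.13,0,0,0,0,0,0,0.135,0,0,0,0,0,0,0.136,0,0,0,0,0,0,0.136,0,0,0,0],
)

```text
t: 29.3
tool_pos: [0.5933, 0.3356, 0.0688]
orientation: [2.221, 2.221, 0.003]
force: [-0.3, -0.9, -1.5]
opening: 0.0609
gripper_force: 24.9
```

Call:
move_arm(
  deltas=[0,0,0.002,0,0,0,0,0,0,0.003,0,0,0,0,0,0,0.004,0,0,0,0,0,0,0.004,0,0,0,0,0,0,0.004,0,0,0,0.8,0,0,0.004,0,0,0,1,0,0,0.004,0,0,0,1,0,0,-0.01,0,0,0,1,0,0,-0.05,0,0,0,1,0,0,-0.1,0,0,0,1,0,0,-0.14,0,0,0,1,0,0,-0.14,0,0,0,1],
)

```text
t: 30.8
tool_pos: [0.5952, 0.3365, 0.2145]
orientation: [2.219, 2.219, 0.015]
force: [-0.1, 0.7, -0.5]
opening: 0.0928
gripper_force: 0.0
```

Call:
move_arm(
  deltas=[-0.05,-0.011,0,0,0,0,1,-0.1,-0.023,0,0,0,0,1,-0.15,-0.034,0,0,0,0,1,-0.2,-0.046,0,0,0,0,1,-0.25,-0.057,0,0,0,0,1,-0.3,-0.069,0,0,0,0,1,-0.35,-0.08,0,0,0,0,1,-0.378,-0.087,0,0,0,0,1,-0.378,-0.087,0,0,0,0,1,-0.378,-0.087,0.03,0,0,0,1,-0.378,-0.087,0.07,0,0,0,1,-0.378,-0.087,0.07,0,0,0,1],
)

```text
t: 32.3
tool_pos: [0.5028, -0.0411, 0.1339]
orientation: [-2.216, -2.218, 0.006]
force: [-0.3, 0.2, 0.8]
opening: 0.0929
gripper_force: 0.0
```

Call:
move_arm(
  deltas=[0,0,0.02,0,0,0,1,0,0,0.045,0,0,0,1,0,0,0.07,0,0,0,1,0,0,0.075,0,0,0,1,0,0,0.075,0,0,0,1,0,0,0.075,0,0,0,0,0,0,0.075,0,0,0,0,0,0,0.075,0,0,0,0,0,0,0.075,0,0,0,0,0,0,0.075,0,0,0,0],
  squeeze=25,
)

```text
t: 33.55
tool_pos: [0.5064, -0.0429, 0.0631]
orientation: [2.221, 2.22, 0.001]
force: [2.7, -1.1, 2.5]
opening: 0.0604
gripper_force: 25.0
```

Call:
move_arm(
  deltas=[0,0,-0.02,0,0,0,0,0,0,-0.05,0,0,0,0,0,0,-0.1,0,0,0,0,0,0,-0.14,0,0,0,0,0.02,0.005,-0.14,0,0,0,0,0.06,0.016,-0.14,0,0,0,0,0.1,0.027,-0.14,0,0,0,0,0.14,0.038,-0.14,0,0,0,0,0.18,0.049,-0.14,0,0,0,0,0.22,0.06,-0.14,0,0,0,0,0.26,0.07,-0.14,0,0,0,0,0.283,0.0765,-0.14,0,0,0,0],
)

```text
t: 35.05
tool_pos: [0.5812, 0.2421, 0.201]
orientation: [-2.219, -2.222, 0.004]
force: [0.4, -0.2, -3.1]
opening: 0.0602
gripper_force: 24.9
```

Call:
move_arm(
  deltas=[0,0,0,0,0,0,0,0,0,0.03,0,0,0,0,0,0,0.07,0,0,0,0,0,0,0.1,0,0,0,0,0,0,0.12,0,0,0,0,0,0,0.13,0,0,0,0,0,0,0.135,0,0,0,0,0,0,0.136,0,0,0,0,0,0,0.136,0,0,0,0],
)

```text
t: 36.17
tool_pos: [0.5828, 0.2406, 0.0676]
orientation: [2.221, 2.221, 0.002]
force: [0.6, -0.5, -2.8]
opening: 0.0605
gripper_force: 24.9
```

Call:
move_arm(
  deltas=[0,0,0.002,0,0,0,0,0,0,0.003,0,0,0,0,0,0,0.004,0,0,0,0,0,0,0.004,0,0,0,0,0,0,0.004,0,0,0,0.8,0,0,0.004,0,0,0,1,0,0,0.004,0,0,0,1,0,0,-0.01,0,0,0,1,0,0,-0.05,0,0,0,1,0,0,-0.1,0,0,0,1,0,0,-0.14,0,0,0,1,0,0,-0.14,0,0,0,1],
)

```text
t: 37.67
tool_pos: [0.5848, 0.2412, 0.213]
orientation: [2.218, 2.218, 0.013]
force: [0.3, 0.4, -0.1]
opening: 0.0926
gripper_force: 0.0
```

Call:
move_arm(
  deltas=[-0.05,-0.02,0,0,0,0,1,-0.1,-0.04,0,0,0,0,1,-0.15,-0.06,0,0,0,0,1,-0.2,-0.08,0,0,0,0,1,-0.25,-0.1,0,0,0,0,1,-0.3,-0.12,0,0,0,0,1,-0.35,-0.14,0,0,0,0,1,-0.38,-0.14,0,0,0,0,1,-0.38,-0.14,0,0,0,0,1,-0.38,-0.14,0,0,0,0,1],
)

```text
t: 38.92
tool_pos: [0.4419, -0.1391, 0.2061]
orientation: [-2.221, -2.22, -0.0]
force: [0.3, 0.2, -0.7]
opening: 0.0927
gripper_force: 0.0
```

Run:
```python
from h import *
np.set_printoptions(precision=4,suppress=True)
im,d=snap('top','top2'); cv2.imwrite('pics/top2c.png',cv2.resize(im[170:400,130:530,::-1],(800,460),interpolation=cv2.INTER_CUBIC))
v,u=np.mgrid[:480,:640]; P=world('top',u,v,d)
T={'g':((.588,.2875),83.65),'s':((.4186,.2968),99.18)}
for n,c,lo,t in [('tA',(.593,.335),.095,'g'),('tB',(.583,.24),.095,'g'),('sb',(.409,.365),.06,'s'),('sa',(.419,.297),.06,'s'),('jar',(.43,.229),.09,'s'),('bigmug',(.7405,.1983),.07,'g')]:
    p=P[(d>0)&(np.hypot(P[...,0]-c[0],P[...,1]-c[1])<(.08 if n=='bigmug' else .042 if t=='g' else .033))&(P[...,2]>lo)&(P[...,2]<.13)]
    e,_=cv2.minEnclosingCircle(p[:,:2].astype(np.float32)); o,a=T[t]; a=np.radians(a); q=np.subtract(e,o); y=[np.cos(a),np.sin(a)]; x=[np.sin(a),-np.cos(a)]
    print(n,e,'tray xy',q@x,q@y,'top',np.median(p[:,2]),p[:,2].max())
```

```text
tA (0.5925707221031189, 0.3350125253200531) tray xy -0.0007122844691328741 0.04772655669192637 top 0.10917122343128935 0.11490109891615835
tB (0.5807671546936035, 0.2400558888912201) tray xy -0.001941072843370958 -0.047952997469868766 top 0.1090531942261607 0.11548664455704781
sb (0.40947744250297546, 0.36133983731269836) tray xy 0.0012907504559477444 0.0651685938078808 top 0.08946875913967736 0.09970112707391143
sa (0.4178178310394287, 0.29697203636169434) tray xy -0.0007447048548369223 0.0002946175008524681 top 0.09035789108188821 0.10016007958544179
jar (0.42998841404914856, 0.22754816710948944) tray xy 0.00019434927216601847 -0.07018172526812413 top 0.10350998135956853 0.10962489057420789
bigmug (0.7592407464981079, 0.1933552622795105) tray xy 0.18060271759251398 -0.07462763094114451 top 0.09122333848837028 0.09776533996836961
```

View pics/top2c.png

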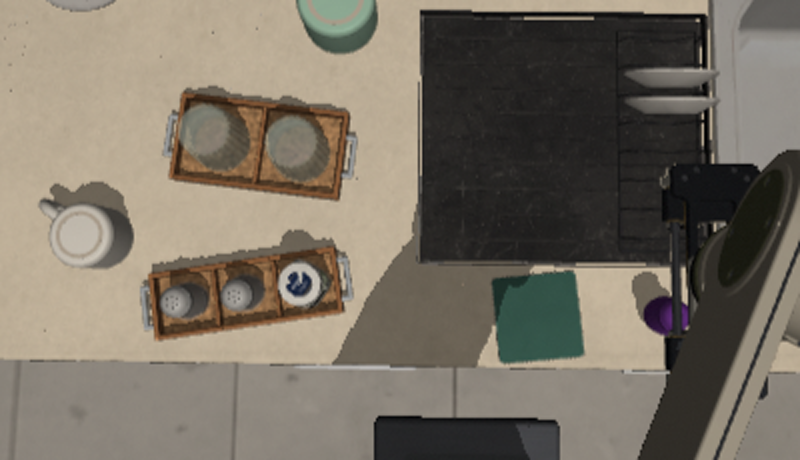

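The top view shows both tumblers in the two-bay tray at (215,135) and (297,145). The shakers and jar are in the three-bay tray at (175,300), (236,294) and (300,285). The mugs and coaster are unmoved, and the arm is clear. Handing in.

```bash
python3 -c "
from plant import robot
print(robot.close_job())"
```

```text
the job is handed in; nothing more can be done
None
```

The job is handed in: both tumblers stand mouth down in the two-bay tray, the two shakers and the spice jar stand upright in the three-bay tray, and the mugs and coaster look unmoved in the final picture; no verdict came back.

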